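# Shut the draught shield and tare the balance

### The job

The empty crucible stands on the pan of the precision balance, ready for metal to be weighed into it. With the fingertips gently push the clear draught shield down until it is fully shut, then lightly press the blue tare key all the way down, let it spring back and withdraw. Do not slam the shield, lean on the balance or shift it, do not touch the crucible or the pan, press neither of the other two keys, and leave the mould, the flux bottle and the tweezers where they are.

Things in the scene. Friction and masses are not known exactly. Their poses are not given: they have to be found in the camera images.
- balance: white precision balance, 250 (x) x 190 (y) x 52 mm high, about 1.8 kg, standing loose on four rubber feet. Origin on the bench under the middle of the case; its x axis points to its back, y to its left as seen from its front, z up. The front 100 mm is a panel that rises to the back at 13.5 deg, with three keys in a row near the front edge and the display behind them; behind x = -40 mm the case top is flat, 52 mm above the bench
- shield_hinge (a point): middle of the shield's hinge line, 95 mm behind and 53 mm above the balance's origin; same axes as the balance; the line runs along y
- shield_pad (a point): middle of the upper face of the black ribbed finger pad (26 x 70 mm) on the shield's top, by its front edge. The point turns with the shield: z is the outward normal of the shield's top, x points to the hinge side. With the shield shut the pad lies 113 mm in front of the hinge and 62 mm above it
- shield (a joint): draught shield: clear hood with grey edges, 130 x 130 mm and 60 mm high, walls 3 mm, open below, hinged at its lower back edge. Value in rad: 0 shut (lower rim on the case), growing as its front swings up and back, at most 1.5. The hinge is stiff enough (about 0.09 N m) to stay at any angle; a push of about 1 N at the pad moves it
- tare_key (a joint): travel of the blue key in m: 0 up, 0.004 fully down. A spring pushes it back: 1.4 N at the start, 4.2 N fully down, then a hard stop. It counts as pressed beyond 0.003
- tare_key_top (a point): middle of the upper face of the blue tare key with a white bar (22 mm front to back, 32 mm wide, standing 6 mm out of the panel), the right-hand one seen from the front. z is its outward normal, 13.5 deg from vertical; it moves along -z
- unit_key (a joint): travel of the grey middle key in m, sprung like the blue one; to be left alone
- power_key (a joint): travel of the red left-hand key in m, sprung like the blue one; to be left alone. The keys' middles are 57 mm apart
- pan: steel pan of 91 mm diameter under the shield, 30 mm behind the balance's origin; its top is 60 mm above the bench. Origin at its underside's centre
- crucible: round grey-brown fired clay crucible, 68 mm in diameter and 36 mm high, standing loose on the pan. Origin at the centre of its underside
- ingot_mould: dark steel ingot mould, 36 x 100 x 22 mm, beside the balance. Origin at the centre of its underside, long side along y
- flux_dropper: brown dropper bottle, 33 mm wide and 102 mm high, beside the balance. Origin at the centre of its underside
- tweezers: steel tweezers, 122 x 9 x 12 mm, lying beside the balance. Origin at the centre of the underside, long side along x
Things that resemble listed ones, but are neither listed nor needed, are in the scene too. Leave any purple or yellow look-alike of the crucible alone.

How it is judged:
On the way, in this order (a step that is already met when the one before it is completed fails the run):
1. the draught shield is shut (value of joint shield below 0.04 rad), for 0.2 s.
2. with the shield shut, the tare key is pressed down by the fingers (value of joint tare_key above 0.003 m and contact force between the fingers and tare_key above 0.5 N and value of joint shield below 0.05 rad), for 0.05 s.
At the end, for the whole second after the job is handed in: shield shut (within 0.04 rad), all three keys up again (within 1 mm), balance within 10 mm of where it stood and at rest, crucible upright on the pan within 8 mm, mould, flux bottle and tweezers within 10 mm of where they were (value of joint shield below 0.04 rad and value of joint each of tare_key, unit_key, power_key below 0.001 m and distance of each of balance, ingot_mould, flux_dropper, tweezers from where it was at the start of the episode below 0.01 m and distance of crucible from where it was at the start of the episode below 0.008 m and angle between crucible's own z axis and vertical below 0.1 rad and linear speed of balance below 0.02 m/s); the robot touches nothing.
It fails at once if the tare key is pressed while the draught shield is still open; or the red or the grey key is pressed (more than 1.5 mm) ((value of joint tare_key above 0.0015 m and value of joint shield above 0.05 rad) or value of joint any of power_key, unit_key above 0.0015 m).
It fails at once if the pan or the crucible is touched by the robot; or the crucible is moved more than 8 mm ((contact force between any of the fingers, the arm and pan above 0.3 N or contact force between any of the fingers, the arm and crucible above 0.3 N) or distance of crucible from where it was at the start of the episode above 0.008 m).
It fails at once if the balance is shoved, lifted or carried: moved more than 10 mm or tilted more than 0.06 rad; or the robot leans on the balance, its shield or its keys with more than 30 N ((distance of balance from where it was at the start of the episode above 0.01 m or angle between balance's own z axis and vertical above 0.06 rad) or contact force between any of the fingers, the arm and balance above 30 N).
It fails at once if the shield is slammed (faster than 3 rad/s) (velocity of joint shield below -3 rad/s).
It fails at once if the mould, the flux bottle or the tweezers are moved more than 10 mm (distance of any of ingot_mould, flux_dropper, tweezers from where it was at the start of the episode above 0.01 m).
It also fails if it takes over 45 s, if anything falls off the work surface, if the arm or the gripper's body presses on something with over 40 N, if the wrist force passes 120 N, or if a joint passes its speed limit or range.

### The arm

A 6-joint arm with a two-finger parallel gripper is mounted at the origin on a cart in front of the work surface, level with it; the furniture and walls round the work are solid. World frame = base frame: x ahead of the robot, y to its left, z up, the work surface at z = 0. Lengths are in m, angles in rad, forces in N, time in s.
With the tool pointing down it reaches from about 0.275 to 0.775 m from the base axis. Payload 14.6 kg.
Tool frame: the origin (TCP) lies on the centre line of the jaws, within the pads' length; the fingertips stand 14 mm ahead of it and the grasp point (between the pads) lies 5 mm behind it; x points along the fingers, z is the direction in which the jaws open and shut, and the axes are right-handed (so a half turn about x gives the same grasp; the last joint's range is limited). The gripper opens to 85 mm and grips with 20 to 120 N. Pads are 22 mm wide; open, the fingers measure 114 mm over their backs; the gripper's body (76 mm by 85 mm) begins 54 mm behind the grasp point. The pads swing forward as they close: fully open they stand 13 mm farther back than shut.
Start: joints at [-1.312, 0.263, -0.048, 1.259, 0, 1.415], TCP at [0.211, -0.481, 0.245] pointing down, gripper open.
Joint ranges: [-2.65, 2.65], [-0.89, 1.7], [-1.18, 1.37], [-2.13, 2.11], [-1.35, 1.29], [-3.14, 3.14]. Speed limits (rad/s): [1.89, 1.89, 2.57, 2.79, 3.14, 3.14].

### API

Orientations are given as a unit quaternion [w, x, y, z].
In Python, from rig import robot gives the robot as it stands.
- The arm moves only by the tool send_rows, never from a script. Its argument "moves" is one flat list of numbers, 6 for each row, row after row: the shift along the world's x, y, z in mm, then the turn, a rotation vector about the world's x, y, z in degrees. In form: [x, y, z, wx, wy, wz, x, y, z, wx, wy, wz, ...]. A call has 1 to 5 rows; each row is the pose to reach, as a shift and turn from the pose measured when the call began; what a row does not reach only later rows make up. A row lasts 1/10 s, in which the tool goes at most 50 mm and 8.59 degrees, less where a joint would pass 70% of its speed; a pose out of reach is approached as far as the arm can. A call with a gripper value outside its range is refused whole. "grip" is the finger opening in mm, from 0 to 85.4, set as the call begins (left out, the last holds). The fingers move at their own pace and stop on an object; "newtons" is the grip in N (left out, the last holds). Time passes only in rows, so rows that repeat a pose let the fingers close. It gives the time, the measured TCP pose, the force and the opening at its end, in the units of the state.
- robot.sense(): the state, without advancing time (a new reading comes with each control period).
- robot.grab_frame(name): name is "side" or "top"; returns (picture, depth): 384x512x3 uint8, blue, green, red; 384x512 float32, m along the optical axis (not along the pixel's ray), 0 where there is no reading.
- robot.get_calibration(name): a dict with "camera_matrix" (3x3 intrinsics, pixels), "rvec" (rotation vector, rad) and "tvec" (3), from world to camera coordinates, as OpenCV has them. Camera axes: x right, y down, z forward; pixel columns grow to the right and rows downward; lengths in m; the calibration is good to about 2 mm. A picture is of the moment at which its call begins. get_calibration takes no time and is no camera call.
- robot.sign_off(): hands the job in, once; it reports no verdict.
Trained networks look in the newest picture that a camera, given by its name, has taken for a name from the list of things; names that differ only in an ending like _2 or _b are one class to them, and where a whole thing is asked for, a point or a joint stands for the part that bears it (a point fixed in the world has none). Each returns a list of dicts, best first, with "p" (0 to 1); they miss things now and then, are a little off and sometimes report something else, mostly with a low value. They report only what shows in the picture. A call takes as long as a camera call. They do not tell look-alikes from the thing itself.
- robot.search_frame(camera, thing): "location" ([row, column] in pixels, amid what is visible of it).
- robot.trace(camera, thing): "region" (384x512 bool, what is visible of it) and "location" ([row, column] in pixels, amid what is visible of it).
The state is a dict: "time": time; "joint_positions": joint angles; "qd": joint speeds; "effort": joint torques, N m; "ee_pos": TCP position; "eef_rot": TCP orientation; "ft_force": force on the tool from outside, world axes, zero at the start; "torque": the same for the moment, N m; "width": finger opening in m.
Only numpy, scipy, OpenCV 4.12 (cv2) and the standard library are available. Lean on these libraries where they do the work, as an engineer would, in place of code of your own. Each camera call takes 0.05 s, during which the arm holds its last target.

## Working session

There is one attempt and no reset: what is moved stays moved. The work goes in short steps, Python scripts to look and compute and a tool call to move; the robot and the scene stay as the last step left them, time stands still between calls to the robot, and variables do not carry over. Pictures are saved under pics/ and viewed, and the job is handed in when it is done.

Besides the shell and the picture viewer there is one more tool, called after ">>>" in YAML: its name, and indented under it one key for each argument. send_rows: Moves the arm, as the interface text tells. Its arguments: {"type":"object","properties":{"moves":{"type":"array"},"grip":{"type":"number"},"newtons":{"type":"number"}},"required":["moves"]}

```bash
ls; mkdir -p pics; python3 - <<'E'
from rig import robot
import cv2,numpy as np
s=robot.sense();print(s)
for n in ("side","top"):
    im,d=robot.grab_frame(n);cv2.imwrite(f"pics/{n}0.png",im);np.save(f"pics/{n}0.npy",d)
    c=robot.get_calibration(n);print(n,c)
    for t in ("balance","shield_pad","tare_key_top","crucible","shield_hinge"):
        try:
            print(t,[(round(r['p'],2),np.round(r['location'])) for r in robot.search_frame(n,t)])
        except Exception as e: print(t,e)
E
```

```text
pics
{'time': 0.0, 'joint_positions': array([-1.31229855e+00,  2.63561681e-01, -4.89187101e-02,  1.25941132e+00,
        5.02412613e-06,  1.41549510e+00]), 'qd': array([ 0.00021822, -0.00020254,  0.0001657 , -0.00068626, -0.00165401,
       -0.00168613]), 'effort': array([ 1.93639884e-03, -6.37608361e+01,  3.84565151e+01,  1.36433548e-02,
       -5.98711199e-05, -1.52052344e-06]), 'ee_pos': array([ 0.21102801, -0.48044427,  0.24481169]), 'eef_rot': array([ 0.59176302,  0.38688363,  0.59233586, -0.38636228]), 'ft_force': array([0.49998657, 0.25536877, 0.49440559]), 'torque': array([ 0.00450099, -0.00523358, -0.01775718]), 'width': 0.08553272868946403}
side {'camera_matrix': array([[388.03689917,   0.        , 256.70075268],
       [  0.        , 388.03689917, 192.50226748],
       [  0.        ,   0.        ,   1.        ]]), 'rvec': array([ 2.25533389, -0.0674633 ,  0.01652709]), 'tvec': array([-0.57672708,  0.10701639,  0.99435705])}
balance [(0.96, array([203., 271.]))]
shield_pad [(0.62, array([175., 296.]))]
tare_key_top [(0.5, array([210., 213.])), (0.33, array([257., 270.]))]
crucible [(0.75, array([196., 175.])), (0.73, array([159., 224.])), (0.56, array([175., 327.])), (0.55, array([187., 266.]))]
shield_hinge [(0.94, array([197., 273.]))]
top {'camera_matrix': array([[471.4692134 ,   0.        , 260.72211113],
       [  0.        , 471.4692134 , 198.79859404],
       [  0.        ,   0.        ,   1.        ]]), 'rvec': array([ 2.09832756, -2.14629452,  0.22376362]), 'tvec': array([0.03496612, 0.58505725, 1.18633564])}
balance [(0.72, array([203., 248.]))]
shield_pad [(0.8, array([158., 252.]))]
tare_key_top [(0.53, array([246., 258.]))]
crucible [(0.95, array([237., 166.])), (0.93, array([288., 235.])), (0.77, array([185., 247.])), (0.71, array([134., 205.])), (0.71, array([248., 261.]))]
shield_hinge [(0.74, array([240., 242.])), (0.66, array([203., 247.]))]
```

View pics/side0.png

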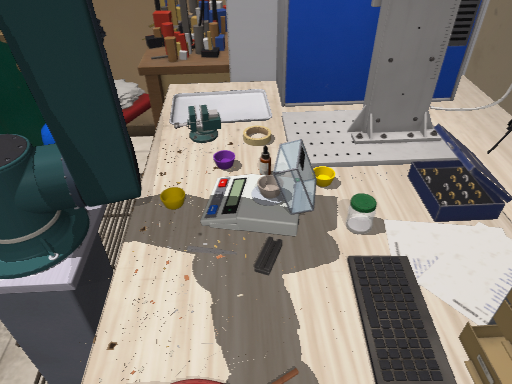

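View pics/top0.png

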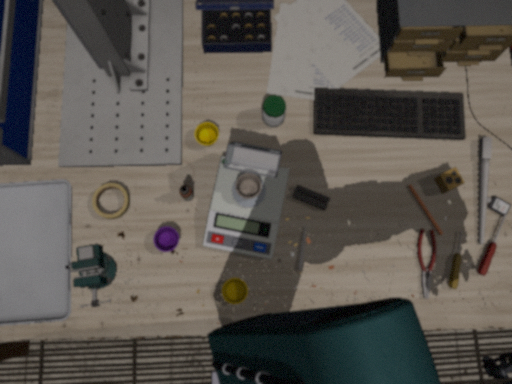

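The balance shows at about (row 203, col 248) in top, with its front facing the robot. The blue key is at about (246,260) and the shield is raised at about (155,252). Next I'll measure the geometry.

```bash
cat > h.py <<'E'
import cv2,numpy as np
from rig import robot
def cal(n):
    c=robot.get_calibration(n);R=cv2.Rodrigues(np.array(c['rvec']))[0];return np.array(c['camera_matrix']),R,np.array(c['tvec']).ravel()
def cloud(n,d):
    K,R,t=cal(n);v,u=np.mgrid[:384,:512]
    pc=np.stack([(u-K[0,2])/K[0,0]*d,(v-K[1,2])/K[1,1]*d,d],-1)
    return (pc-t)@R
def proj(n,P):
    K,R,t=cal(n);q=(np.atleast_2d(P)@R.T+t)@K.T;return q[:,:2]/q[:,2:]
E
python3 - <<'E'
from h import *
for n,(r0,r1,c0,c1) in {"side":(130,250,190,340),"top":(130,270,180,340)}.items():
    im=cv2.imread(f"pics/{n}0.png");cv2.imwrite(f"pics/{n}0z.png",cv2.resize(im[r0:r1,c0:c1],None,fx=4.8 if n=="side" else 4.2,fy=4.8 if n=="side" else 4.2,interpolation=cv2.INTER_CUBIC))
    d=np.load(f"pics/{n}0.npy");P=cloud(n,d)
    hsv=cv2.cvtColor(im,cv2.COLOR_BGR2HSV)
    reg=np.zeros(d.shape,bool);reg[r0:r1,c0:c1]=1
    for nm,m in {"blue":(hsv[...,0]>100)&(hsv[...,0]<130)&(hsv[...,1]>110),"red":((hsv[...,0]<6)|(hsv[...,0]>174))&(hsv[...,1]>140)}.items():
        m=m&reg&(d>0);rc=np.argwhere(m);print(n,nm,len(rc),np.median(rc,0),np.median(P[m],0).round(4), P[m].min(0).round(3),P[m].max(0).round(3))
    if n=="top":
        for px in [(246,260),(240,217),(158,252),(170,235),(225,270),(190,225),(200,230),(210,275),(185,280),(165,232),(153,230),(150,278)]: print(px,P[px].round(4))
E
```

```text
side blue 74 [210. 212.] [0.4636 0.0218 0.037 ] [0.451 0.007 0.031] [0.476 0.042 0.043]
side red 54 [183. 223.] [0.4903 0.1332 0.0365] [0.476 0.12  0.032] [0.501 0.154 0.04 ]
top blue 106 [246. 260.] [0.4629 0.0265 0.038 ] [0.45  0.007 0.027] [0.609 0.219 0.093]
top red 81 [238. 217.] [0.4867 0.139  0.0377] [0.476 0.009 0.032] [0.515 0.155 0.046]
(246, 260) [0.4629 0.0264 0.0414]
(240, 217) [0.4816 0.1392 0.0375]
(158, 252) [0.6611 0.0422 0.184 ]
(170, 235) [0.6679 0.0889 0.0495]
(225, 270) [ 0.517  -0.0012  0.0469]
(190, 225) [0.6125 0.116  0.0535]
(200, 230) [0.5854 0.1031 0.0521]
(210, 275) [ 0.5561 -0.0154  0.051 ]
(185, 280) [ 0.6236 -0.0307  0.051 ]
(165, 232) [0.6458 0.0907 0.1797]
(153, 230) [0.6732 0.0947 0.1887]
(150, 278) [ 0.7078 -0.026   0.0938]
```

View pics/side0z.png

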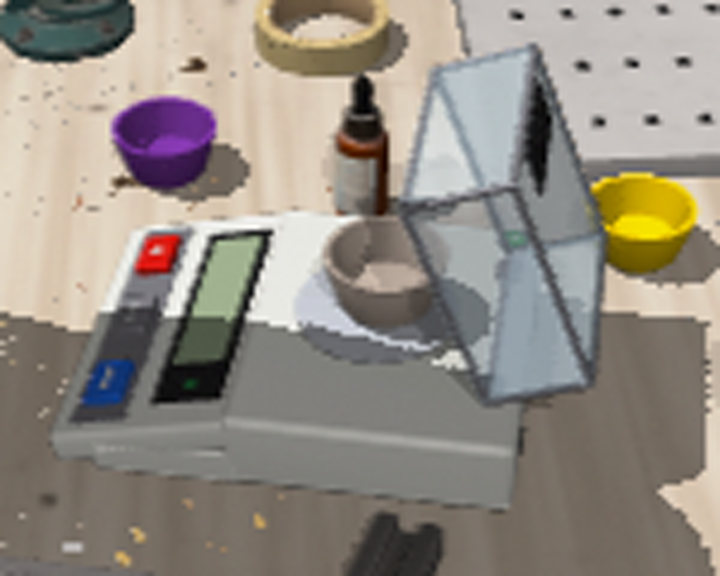

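View pics/top0z.png

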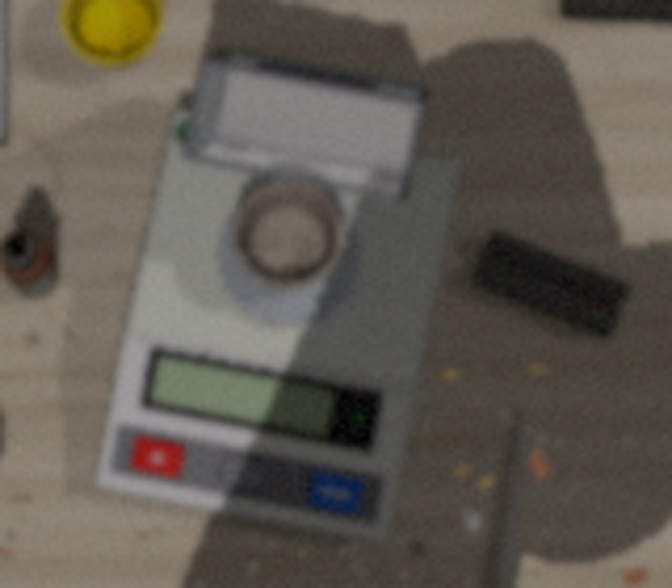

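```bash
python3 - <<'E'
from h import *
ex=np.array([.975,-.223,0]);ex/=np.linalg.norm(ex);ey=np.array([-ex[1],ex[0],0])
mid=np.array([.4757,.0803,0])
for n in("side","top"):
    K,R,t=cal(n);print(n,"cam",-R.T@t)
    d=np.load(f"pics/{n}0.npy");im=cv2.imread(f"pics/{n}0.png").astype(int);P=cloud(n,d);Q=np.stack([(P-mid)@ex,(P-mid)@ey,P[...,2]],-1)
    near=(d>0)&(abs(Q[...,1])<.12)&(Q[...,0]>-.08)&(Q[...,0]<.35)&(Q[...,2]>.015)
    m=near&(abs(Q[...,2]-.052)<.006)&(Q[...,0]>.08)
    print("flat",Q[m][:,0].max(),np.percentile(Q[m][:,1],[0,1,5,95,99,100]).round(3),np.median(Q[m][:,2]))
    for y0 in(-.06,-.03,0,.03,.06):
        mm=near&(abs(Q[...,1]-y0)<.01);print(y0,"x range",np.percentile(Q[mm][:,0],[0,2,98,100]).round(3), 'front z')
    hi=near&(Q[...,2]>.06)&(im.max(-1)<60)
    print("dark",np.c_[np.argwhere(hi),(Q[hi]*1000).round()][:60].astype(int).tolist())
    hi=near&(Q[...,2]>.1)
    A=Q[hi];print("hi",len(A),A.min(0).round(3),A.max(0).round(3))
    i=np.argsort(A[:,2])[-10:];print((A[i]*1000).round())
    try:
        for th in("shield_pad","shield","pan","crucible","tare_key_top"):
            for r in robot.trace(n,th)[:3]:
                g=r['region']&(d>0);print(th,round(r['p'],2),np.round(r['location']),g.sum(),(np.median(Q[g],0)*1000).round())
    except Exception as e:print(e)
E
```

```text
side cam [ 0.54555002 -0.73276351  0.705865  ]
flat 0.34966966675375694 [-0.094 -0.092 -0.091  0.058  0.088  0.096] 0.05070553036452534
-0.06 x range [-0.025 -0.004  0.248  0.258] front z
-0.03 x range [-0.026 -0.014  0.349  0.35 ] front z
0 x range [-0.026 -0.02   0.255  0.347] front z
0.03 x range [-0.025 -0.018  0.254  0.258] front z
0.06 x range [-0.026 -0.02   0.253  0.259] front z
dark [[148, 301, 215, 26, 192], [148, 302, 216, 37, 185], [149, 301, 215, 24, 190], [149, 302, 217, 31, 187], [150, 301, 215, 18, 191], [150, 302, 217, 27, 186], [151, 301, 215, 16, 190], [151, 302, 218, 20, 187], [151, 303, 220, 34, 179], [152, 301, 216, 11, 190], [152, 302, 218, 22, 183], [152, 303, 220, 30, 179], [153, 300, 214, 3, 193], [153, 301, 216, 10, 188], [153, 302, 218, 20, 182], [153, 303, 220, 26, 178], [154, 301, 216, 6, 188], [154, 302, 218, 14, 183], [154, 303, 221, 23, 177], [154, 304, 223, 31, 173], [155, 300, 215, -4, 191], [155, 301, 217, 6, 185], [155, 302, 219, 9, 183], [155, 303, 221, 19, 177], [155, 304, 223, 28, 172], [156, 300, 215, -5, 190], [156, 301, 217, -3, 188], [156, 
[... 3269 characters left out ...]
38, 25, 125], [145, 249, 241, 23, 116], [145, 250, 243, 21, 111], [145, 251, 246, 19, 104]]
hi 1501 [ 0.112 -0.061  0.1  ] [0.247 0.07  0.2  ]
[[206.   0. 198.]
 [208.   3. 198.]
 [209. -26. 198.]
 [207.  34. 198.]
 [207. -26. 198.]
 [209.  23. 198.]
 [210.  67. 198.]
 [210. -43. 198.]
 [209.  47. 199.]
 [208. -36. 200.]]
shield_pad 0.6 [161. 249.] 1565 [186.   3. 183.]
shield_pad 0.19 [205. 247.] 6882 [98.  0. 50.]
shield 0.83 [159. 252.] 1555 [187.   3. 183.]
pan 0.93 [199. 254.] 376 [115.  -8.  59.]
crucible 0.95 [238. 165.] 522 [-29. 197.  14.]
crucible 0.77 [133. 208.] 481 [282. 157.  14.]
crucible 0.7 [288. 237.] 548 [-124.  -12.   14.]
tare_key_top 0.41 [245. 259.] 99 [ -2. -54.  38.]
```

```bash
cat >> h.py <<'E'
from scipy.spatial.transform import Rotation as Ro
ex=np.array([.975,-.223,0]);ex/=np.linalg.norm(ex);ey=np.array([-ex[1],ex[0],0]);mid=np.array([.4757,.0803,0])
def W(x,y,z): return mid+x*ex+y*ey+np.array([0,0,z])
def Q(p): p=np.asarray(p)-mid; return np.array([p@ex,p@ey,p[2]])
def st():
    s=robot.sense();q=s['eef_rot'];return s,Ro.from_quat([q[1],q[2],q[3],q[0]])
def des(tilt,s=1):  # tool x = -normal tilted by tilt toward -ex ; jaw z = s*ey
    x=-(-np.sin(tilt)*ex+np.cos(tilt)*np.array([0,0,1.]));z=s*ey;y=np.cross(z,x)
    return Ro.from_matrix(np.c_[x,y,z])
def delta(p,R): 
    s,R0=st();return ((p-s['ee_pos'])*1000).round(1),np.degrees((R*R0.inv()).as_rotvec()).round(2)
E
python3 - <<'E'
from h import *
s,R=st();print(R.as_matrix().round(3))
for sg in(1,-1):print(sg,delta(W(.25,0,.33),des(0,sg)))
print(W(.25,0,.2),W(.217,0,.18))
E
```

```text
[[-0.     0.916  0.402]
 [ 0.     0.402 -0.916]
 [-1.    -0.    -0.   ]]
1 (array([508.3, 505.2,  84.8]), array([ 0.0000e+00, -1.0000e-02,  1.4341e+02]))
-1 (array([508.3, 505.2,  84.8]), array([ -0.  ,  -0.  , -36.59]))
[0.71940687 0.02455987 0.2       ] [0.68723756 0.03191756 0.18      ]
```

>>> send_rows:
  moves: [20, 20, 40, 0, 0, 8.4, 45, 45, 80, 0, 0, 16.8, 75, 75, 100, 0, 0, 25, 105, 105, 100, 0, 0, 33.5, 135, 135, 100, 0, 0, 42]
  grip: 0

```text
time: 1.6
ee_pos: [0.3472, -0.3446, 0.346]
eef_rot: [0.692, 0.146, 0.691, -0.147]
ft_force: [0.9, -0.5, -1.2]
width: 0.012
```

>>> send_rows:
  moves: [30, 30, 0, 0, 0, 8.4, 60, 60, 0, 0, 0, 16.8, 90, 90, 0, 0, 0, 25, 120, 120, 0, 0, 0, 33.5, 150, 150, 0, 0, 0, 42]

```text
time: 2.1
ee_pos: [0.4982, -0.1932, 0.3462]
eef_rot: [0.699, -0.113, 0.697, 0.113]
ft_force: [-0.9, -1.2, -0.5]
width: 0.0001
```

```bash
python3 - <<'E'
from h import *
s,R=st();print(s['time'],s['ee_pos'],s['joint_positions'].round(2),s['width'],s['ft_force']);print(delta(W(.25,0,.33),des(0,1)))
E
```

```text
2.1 [ 0.49821768 -0.19315182  0.34618476] [-0.52  0.27  0.24  1.53  0.    0.73] 9.65643908377542e-05 [-0.90105858 -1.18946074 -0.4591506 ]
(array([221.2, 217.7, -16.2]), array([-3.000e-02,  1.200e-01,  5.873e+01]))
```

>>> send_rows:
  moves: [35, 34, 0, 0, 0, 8.4, 70, 68, 0, 0, 0, 16.8, 105, 102, 0, 0, 0, 25.2, 140, 136, 0, 0, 0, 33.6, 175, 172, 0, 0, 0, 42]

```text
time: 2.6
ee_pos: [0.6741, -0.0196, 0.3462]
eef_rot: [0.611, -0.358, 0.609, 0.357]
ft_force: [0.6, -2.2, -0.3]
width: -0.0002
```

>>> send_rows:
  moves: [20, 20, -2, 0, 0, 8.3, 46, 46, -10, 0, 0, 16.7, 46, 46, -16, 0, 0, 16.7]

```text
time: 2.9
ee_pos: [0.7227, 0.0295, 0.3272]
eef_rot: [0.55, -0.444, 0.549, 0.445]
ft_force: [-0.2, 0.2, -0.2]
width: 0.0
```

```bash
python3 - <<'E'
from h import *
s,R=st();print(s['time'],s['ee_pos'],Q(s['ee_pos']),s['ft_force']);print(delta(W(.25,0,.33),des(0,1)))
a,d=robot.grab_frame("side");cv2.imwrite("pics/s1.png",cv2.resize(a[60:260,190:390],None,fx=3,fy=3))
P=cloud("side",d);q=np.stack([(P-mid)@ex,(P-mid)@ey,P[...,2]],-1)
m=(d>0)&(q[...,2]>.2)&(q[...,2]<.6)&(abs(q[...,0]-.25)<.06)&(abs(q[...,1])<.06)
rc=np.argwhere(m)
for r in range(rc[:,0].max()-14,rc[:,0].max()+1):
    cs=rc[rc[:,0]==r][:,1]; print(r,cs.min(),cs.max(),(q[r,cs].min(0)*1000).round(),(q[r,cs].max(0)*1000).round())
E
```

```text
2.9 [0.72273023 0.02948565 0.32723819] [0.25214145 0.00554277 0.32723819] [-0.18965168  0.20286336 -0.18895128]
(array([-3.3, -4.9,  2.8]), array([-0.12,  0.  , -0.79]))
95 318 327 [243. -10. 345.] [262.  -1. 349.]
96 318 327 [244. -10. 343.] [262.  -1. 347.]
97 317 327 [242. -11. 340.] [263.  -0. 346.]
98 317 327 [242. -12. 338.] [263.  -2. 344.]
99 317 327 [242.  -9. 335.] [263.   1. 340.]
100 317 327 [242. -10. 333.] [263.  -1. 339.]
101 317 327 [242.  -9. 331.] [263.  -0. 336.]
102 317 326 [243. -10. 329.] [262.   2. 333.]
103 317 326 [243. -11. 325.] [262.   1. 332.]
104 317 326 [243. -11. 324.] [262.   0. 329.]
105 317 326 [243. -10. 321.] [262.  -0. 327.]
106 317 326 [243. -11. 319.] [263.   0. 325.]
107 316 326 [242. -10. 316.] [263.   0. 322.]
108 317 326 [244.  -5. 314.] [263.   1. 318.]
109 317 325 [244.  -4. 312.] [261.   1. 314.]
```

View pics/s1.png

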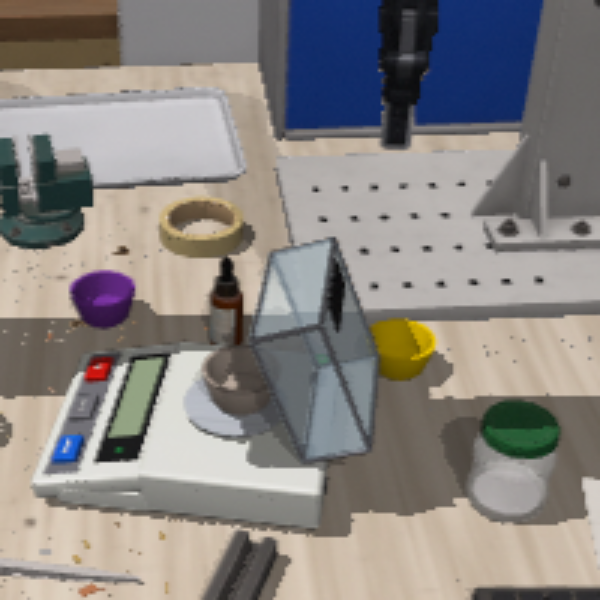

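The side view shows the closed fingertips at about (row 109, col 321), above and behind the shield. The tip measures 15 mm below the TCP, which matches the spec, and the shield hasn't moved.

>>> send_rows:
  moves: [-1, -5, -35, 0, 0, -0.8, -1, -5, -75, 0, 0, -0.8, -1, -5, -110, 0, 0, -0.8, -1, -5, -126, 0, 0, -0.8]

```text
time: 3.35
ee_pos: [0.719, 0.0227, 0.1982]
eef_rot: [0.554, -0.438, 0.555, 0.44]
ft_force: [0.2, 0.2, 0.3]
width: 0.0002
```

```bash
cat >> h.py <<'E'
def T(q,push=0.):
    a=np.radians(27.1)+q;r=.136
    c=np.array([.194-r*np.cos(a),.053+r*np.sin(a)])
    n=np.array([np.sin(q),np.cos(q)])
    c-=push*n
    return W(c[0]+.011,0,c[1]+.014)
E
python3 - <<'E'
from h import *
s,R=st();print(s['time'],s['ee_pos'],Q(s['ee_pos']),s['ft_force'])
for q in np.arange(1.3,-.01,-.1): print(round(q,2),((T(q)-s['ee_pos'])*1000).round(1))
E
```

```text
3.35 [0.71896127 0.02272409 0.19824039] [ 0.24997493 -0.00188891  0.19824039] [0.24510351 0.20770242 0.324708  ]
1.3 [-16.8   5.8   2. ]
1.2 [-29.9   8.8   4.1]
1.1 [-43.1  11.8   4.8]
1.0 [-56.4  14.8   4.1]
0.9 [-69.5  17.8   2.1]
0.8 [-82.3  20.8  -1.2]
0.7 [-94.8  23.6  -5.9]
0.6 [-106.7   26.3  -11.7]
0.5 [-118.    28.9  -18.8]
0.4 [-128.6   31.4  -27. ]
0.3 [-138.3   33.6  -36.3]
0.2 [-147.1   35.6  -46.5]
0.1 [-154.8   37.3  -57.5]
-0.0 [-161.4   38.9  -69.3]
```

>>> send_rows:
  moves: [-12, 5, 2, 0, 0, 0, -20, 6, 3, 0, 0, 0, -27, 8, 3, 0, 0, 0, -34, 10, 4, 0, 0, 0, -40, 11, 4, 0, 0, 0]

```text
time: 3.85
ee_pos: [0.6787, 0.0338, 0.203]
eef_rot: [0.554, -0.438, 0.555, 0.44]
ft_force: [1.0, 0.2, 0.0]
width: 0.0001
```

```bash
python3 - <<'E'
from h import *
s,R=st();print(s['time'],s['ee_pos'],Q(s['ee_pos']),s['ft_force'])
a,d=robot.grab_frame("side");cv2.imwrite("pics/s2.png",cv2.resize(a[90:250,190:350],None,fx=3.7,fy=3.7))
for q in np.arange(1.2,-.01,-.1): print(round(q,2),((T(q)-s['ee_pos'])*1000).round(1))
E
```

```text
3.85 [0.67872639 0.0338208  0.20303228] [ 2.08278734e-01 -4.23290616e-05  2.03032281e-01] [1.04071746 0.24892004 0.04358094]
1.2 [10.3 -2.3 -0.7]
1.1 [-2.9  0.7 -0. ]
1.0 [-16.1   3.7  -0.7]
0.9 [-29.2   6.7  -2.7]
0.8 [-42.1   9.7  -6. ]
0.7 [-54.5  12.5 -10.7]
0.6 [-66.5  15.3 -16.5]
0.5 [-77.8  17.8 -23.6]
0.4 [-88.4  20.3 -31.8]
0.3 [-98.1  22.5 -41.1]
0.2 [-106.9   24.5  -51.3]
0.1 [-114.6   26.3  -62.3]
-0.0 [-121.2   27.8  -74.1]
```

View pics/s2.png

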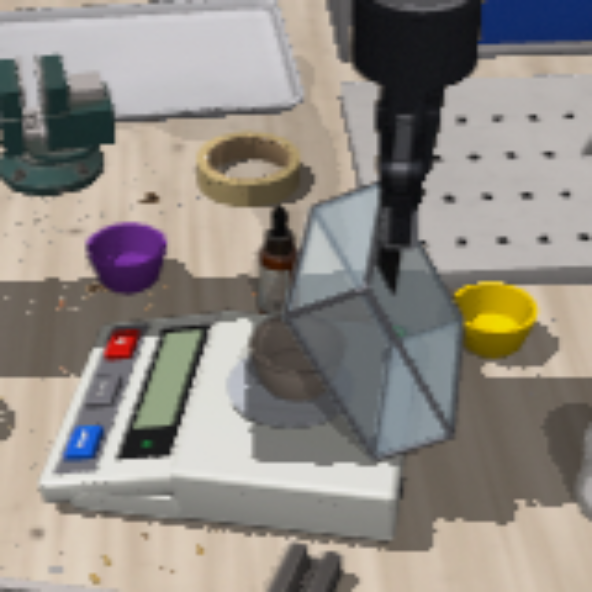

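The fingertips rest on the pad at about (row 160, col 298). The shield is swinging with a 1 N push, so I'll continue along the arc.

>>> send_rows:
  moves: [-9.5, 2, -0.5, 0, 0, 0, -16, 3.5, -0.7, 0, 0, 0, -23, 5, -1.7, 0, 0, 0, -29, 6.5, -2.7, 0, 0, 0, -36, 8, -4.5, 0, 0, 0]

```text
time: 4.4
ee_pos: [0.6418, 0.0421, 0.1984]
eef_rot: [0.554, -0.438, 0.555, 0.44]
ft_force: [1.7, 0.4, -0.1]
width: 0.0001
```

>>> send_rows:
  moves: [-6, 1.5, -1.5, 0, 0, 0, -12.5, 3, -4, 0, 0, 0, -18.5, 4.5, -6.5, 0, 0, 0, -24.5, 6, -9.5, 0, 0, 0, -30.5, 7.5, -12.5, 0, 0, 0]

```text
time: 4.9
ee_pos: [0.6107, 0.0497, 0.1856]
eef_rot: [0.554, -0.438, 0.555, 0.44]
ft_force: [1.1, -0.4, -0.2]
width: -0.0001
```

```bash
python3 - <<'E'
from h import *
s,R=st();print(s['time'],s['ee_pos'],Q(s['ee_pos']),s['ft_force'])
a,d=robot.grab_frame("side");cv2.imwrite("pics/s3.png",cv2.resize(a[90:250,190:350],None,fx=3.7,fy=3.7))
for q in np.arange(.7,-.01,-.1): print(round(q,2),((T(q)-s['ee_pos'])*1000).round(1))
E
```

```text
4.9 [0.61070618 0.0497168  0.18562625] [0.13842658 0.00028771 0.18562625] [ 1.09104589 -0.37627018 -0.23731408]
0.7 [13.5 -3.4  6.8]
0.6 [ 1.5 -0.6  0.9]
0.5 [-9.8  1.9 -6.2]
0.4 [-20.4   4.4 -14.4]
0.3 [-30.1   6.6 -23.7]
0.2 [-38.8   8.6 -33.9]
0.1 [-46.6  10.4 -44.9]
0.0 [-53.2  11.9 -56.7]
```

View pics/s3.png

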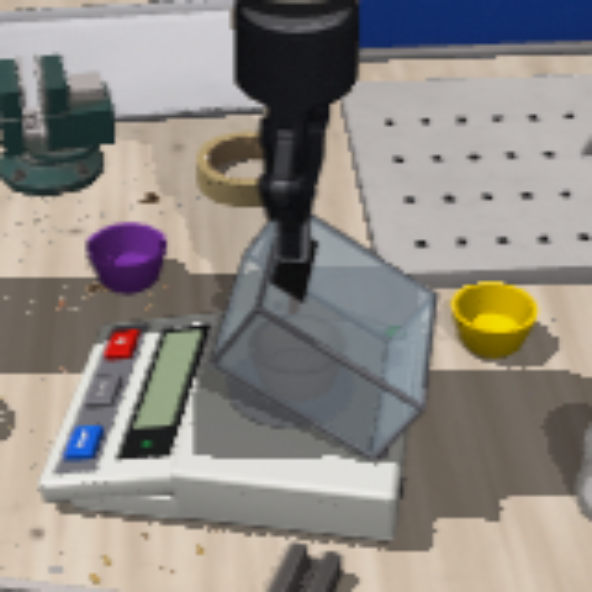

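The shield is about half shut at roughly 0.6 rad, with the tips still on the pad at about (row 163, col 268).

>>> send_rows:
  moves: [-5, 1, -3, 0, 0, 0, -10, 2, -6.5, 0, 0, 0, -15.5, 3, -10.5, 0, 0, 0, -20.5, 4.5, -14.5, 0, 0, 0, -25.5, 5.5, -19, 0, 0, 0]

```text
time: 5.45
ee_pos: [0.5839, 0.0556, 0.1659]
eef_rot: [0.554, -0.438, 0.555, 0.441]
ft_force: [-0.2, -0.5, -0.1]
width: 0.0002
```

>>> send_rows:
  moves: [-4, 1, -4.5, 0, 0, 0, -9, 2, -10, 0, 0, 0, -13.5, 3, -15, 0, 0, 0, -17, 4, -20.5, 0, 0, 0, -20.5, 5, -25, 0, 0, 0]

```text
time: 5.95
ee_pos: [0.563, 0.0606, 0.1404]
eef_rot: [0.553, -0.438, 0.555, 0.441]
ft_force: [-0.4, 0.2, 1.2]
width: -0.0001
```

```bash
python3 - <<'E'
from h import *
s,R=st();print(s['time'],s['ee_pos'],Q(s['ee_pos']),s['ft_force'])
for q in np.arange(.15,-.01,-.05): print(round(q,2),((T(q)-s['ee_pos'])*1000).round(1))
E
```

```text
5.95 [0.56299716 0.06064492 0.14041374] [0.08948198 0.00030351 0.14041374] [-0.3844462   0.24381504  1.18846112]
0.15 [ 4.9 -1.4  5.9]
0.1 [ 1.1 -0.6  0.3]
0.05 [-2.3  0.2 -5.5]
-0.0 [ -5.5   0.9 -11.5]
```

>>> send_rows:
  moves: [-1, 0, -3, 0, 0, 0, -2, 0, -5.5, 0, 0, 0, -3.5, 0.5, -8, 0, 0, 0, -4.5, 0.5, -9.5, 0, 0, 0, -5, 1, -10.5, 0, 0, 0]

```text
time: 6.45
ee_pos: [0.558, 0.0616, 0.1299]
eef_rot: [0.553, -0.438, 0.555, 0.441]
ft_force: [0.3, 0.2, 0.7]
width: 0.0
```

```bash
python3 - <<'E'
from h import *
s,R=st();print(s['time'],s['ee_pos'],Q(s['ee_pos']),s['ft_force'])
a,d=robot.grab_frame("side");cv2.imwrite("pics/s4.png",cv2.resize(a[90:250,190:350],None,fx=3.7,fy=3.7))
E
```

```text
6.45 [0.55803246 0.06160813 0.12988694] [0.08442749 0.00013554 0.12988694] [0.32237341 0.21038247 0.71915625]
```

View pics/s4.png

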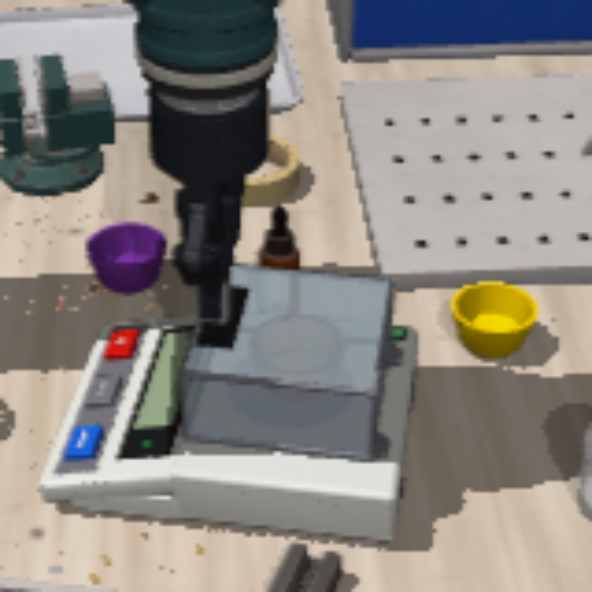

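The shield looks nearly flat, with the tips at about (row 182, col 249). I'll press on gently until the force rises.

>>> send_rows:
  moves: [0, 0, -0.7, 0, 0, 0, 0, 0, -1.4, 0, 0, 0]

```text
time: 6.7
ee_pos: [0.558, 0.0617, 0.1288]
eef_rot: [0.554, -0.438, 0.555, 0.441]
ft_force: [-5.7, -0.2, 15.3]
width: -0.0001
```

>>> send_rows:
  moves: [0, 0, -0.7, 0, 0, 0, 0, 0, -1.4, 0, 0, 0]

```text
time: 6.9
ee_pos: [0.558, 0.0618, 0.1286]
eef_rot: [0.554, -0.438, 0.555, 0.44]
ft_force: [-10.2, 0.1, 27.5]
width: -0.0002
```

That reached the stop, and the force is close to the limit, so I'm backing off straight away.

>>> send_rows:
  moves: [0, 0, 2, 0, 0, 0, 0, 0, 8, 0, 0, 0, 0, 0, 30, 0, 0, 0, 0, 0, 60, 0, 0, 0]

```text
time: 7.3
ee_pos: [0.5573, 0.0618, 0.1885]
eef_rot: [0.553, -0.437, 0.555, 0.441]
ft_force: [0.3, -0.4, 0.0]
width: -0.0001
```

```bash
python3 - <<'E'
from h import *
for n in("side","top"):
    a,d=robot.grab_frame(n)
    r0,c0=(110,190) if n=="side" else (120,180)
    cv2.imwrite(f"pics/{n}5.png",cv2.resize(a[r0:r0+150,c0:c0+150],None,fx=3.9,fy=3.9,interpolation=cv2.INTER_CUBIC))
    P=cloud(n,d);q=np.stack([(P-mid)@ex,(P-mid)@ey,P[...,2]],-1)
    hsv=cv2.cvtColor(a,cv2.COLOR_BGR2HSV)
    for nm,m in {"blue":(hsv[...,0]>100)&(hsv[...,0]<130)&(hsv[...,1]>110),"red":((hsv[...,0]<6)|(hsv[...,0]>174))&(hsv[...,1]>140)}.items():
        m=m&(d>0)&(abs(q[...,0])<.03)&(abs(q[...,1])<.09)&(q[...,2]<.06)
        print(n,nm,m.sum(),P[m].mean(0).round(4),(q[m].mean(0)*1000).round(1),(q[m].min(0)*1000).round(),(q[m].max(0)*1000).round())
    m=(d>0)&(q[...,2]>.1)&(q[...,2]<.125)&(abs(q[...,1])<.07)&(q[...,0]>.05)&(q[...,0]<.2)
    if m.any():
        A=np.c_[q[m][:,:2],np.ones(m.sum())];print("top plane",np.linalg.lstsq(A,q[m][:,2],rcond=None)[0],m.sum(),q[m].min(0),q[m].max(0))
s,R=st();print(s['time'],s['ee_pos'],Q(s['ee_pos']),s['ft_force'])
E
```

```text
side blue 74 [0.4637 0.0234 0.0366] [  1.  -58.2  36.6] [-11. -72.  30.] [ 11. -40.  41.]
side red 55 [0.4892 0.1352 0.0369] [ 1.  56.6 36.9] [-10.  41.  33.] [10. 79. 40.]
top plane [-0.00758833  0.02066384  0.11254504] 1745 [ 0.07245791 -0.06544831  0.10002272] [0.19973799 0.06825663 0.11682484]<stdin>:10: RuntimeWarning: Mean of empty slice.
  ret = um.true_divide(
Traceback (most recent call last):
ValueError: zero-size array to reduction operation minimum which has no identity
```

View pics/side5.png

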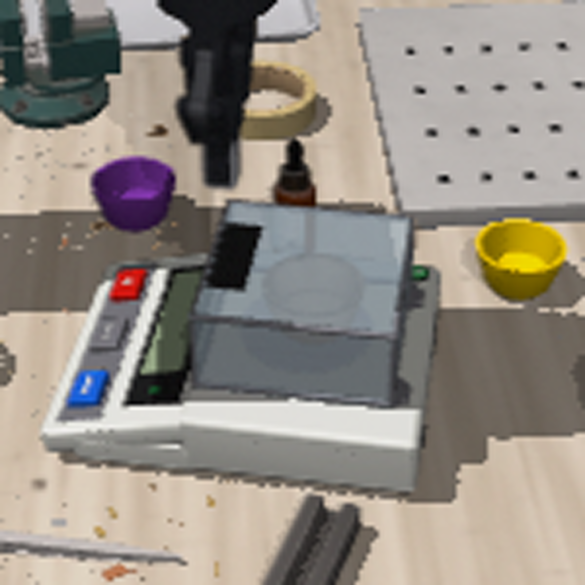

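The shield is shut: the top plane is level at z = 0.1125, and the pad is at about (row 176, col 250) in the full image. The balance hasn't moved, and the blue key is at about (209,213). Next is the hover pose over the key.

```bash
python3 - <<'E'
from h import *
t=np.radians(13.5);n=-np.sin(t)*ex+np.cos(t)*np.array([0,0,1]);key=W(0,-.0575,.0375)
s,R=st();print(s['time'],s['ee_pos'],n)
for h in(.06,.02):print(h,delta(key+n*(.014+h),des(t,1)))
E
```

```text
7.4 [0.55950737 0.06173247 0.19202168] [-0.22756895  0.0520491   0.97236992]
0.06 (array([-113.5,  -33.6,  -82.6]), array([ -3.15, -13.05,   0.32]))
0.02 (array([-104.4,  -35.7, -121.5]), array([ -3.15, -13.05,   0.32]))
```

>>> send_rows:
  moves: [-30, -9, 0, -0.8, -3.3, 0, -65, -18, 0, -1.6, -6.5, 0, -100, -28, -15, -2.4, -10, 0.2, -113, -33.5, -50, -3.15, -13, 0.3, -113.5, -33.6, -82.6, -3.15, -13, 0.3]

```text
time: 7.9
ee_pos: [0.4428, 0.0281, 0.1087]
eef_rot: [0.601, -0.503, 0.497, 0.372]
ft_force: [0.9, 0.3, -0.6]
width: -0.0002
```

>>> send_rows:
  moves: [6, -1, -25, 0, 0, 0, 9, -2, -39, 0, 0, 0, 9, -2, -39, 0, 0, 0]

```text
time: 8.2
ee_pos: [0.4508, 0.0261, 0.0681]
eef_rot: [0.601, -0.502, 0.498, 0.373]
ft_force: [0.3, -0.4, 0.3]
width: 0.0
```

```bash
python3 - <<'E'
from h import *
t=np.radians(13.5);n=-np.sin(t)*ex+np.cos(t)*np.array([0,0,1]);key=W(0,-.0575,.0375)
s,R=st();print(s['time'],s['ee_pos'],s['ft_force'])
for h in(.01,.0,-.004):print(h,delta(key+n*(.014+h),des(t,1)))
tip=s['ee_pos']+R.apply([.014,0,0]);print("tip Q",Q(tip))
for c in("side","top"):
    a,d=robot.grab_frame(c);uv=proj(c,[tip,key])
    if c=="side":
        print(uv);cv2.imwrite("pics/s6.png",cv2.resize(a[150:250,170:300],None,fx=6,fy=6,interpolation=cv2.INTER_CUBIC))
E
```

```text
8.2 [0.45078767 0.0260942  0.06813347] [ 0.27582774 -0.36739517  0.29812141]
0.01 (array([ 6.6, -0.6, -7.3]), array([ 0.01, -0.08,  0.04]))
0.0 (array([  8.9,  -1.1, -17. ]), array([ 0.01, -0.08,  0.04]))
-0.004 (array([  9.8,  -1.3, -20.9]), array([ 0.01, -0.08,  0.04]))
tip Q [-0.00894997 -0.05840487  0.05451581]
[[207.78924098 203.89241889]
 [211.82249537 208.98159569]]
```

View pics/s6.png

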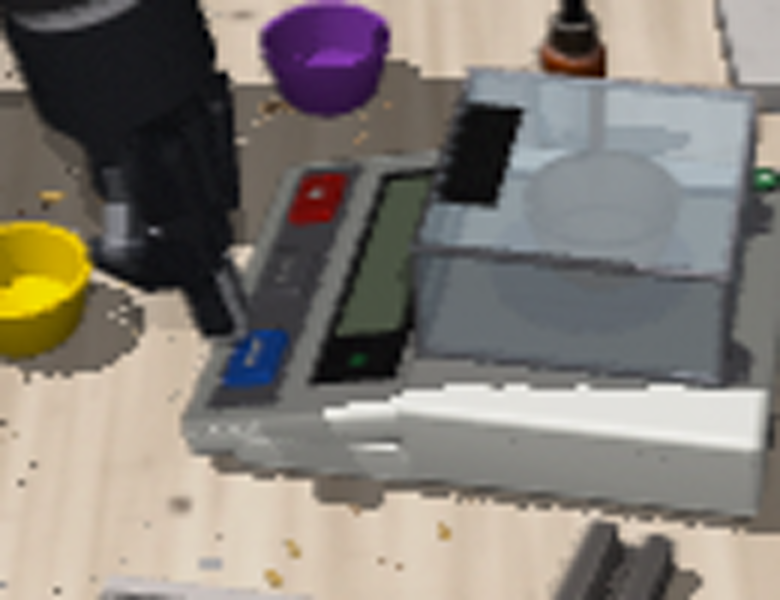

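The tip is just in front of and above the blue key, at about (row 203, col 206). That agrees with the projected point (204,208), so I'll descend along the key's normal.

>>> send_rows:
  moves: [6.6, -0.6, -7.3, 0, 0, 0, 8.4, -1, -14, 0, 0, 0, 8.6, -1, -16, 0, 0, 0]

```text
time: 8.6
ee_pos: [0.4607, 0.0251, 0.0535]
eef_rot: [0.601, -0.503, 0.497, 0.372]
ft_force: [0.4, -0.2, -0.8]
width: -0.0002
```

>>> send_rows:
  moves: [0.3, 0, -1, 0, 0, 0, 0.5, 0, -2, 0, 0, 0]

```text
time: 8.8
ee_pos: [0.461, 0.0251, 0.0514]
eef_rot: [0.601, -0.503, 0.497, 0.372]
ft_force: [-0.9, -0.1, 1.9]
width: 0.0001
```

Contact at about 2 N, so the key is just starting to move.

>>> send_rows:
  moves: [0.2, 0, -1, 0, 0, 0, 0.5, 0, -2, 0, 0, 0]

```text
time: 9.0
ee_pos: [0.4614, 0.025, 0.0494]
eef_rot: [0.601, -0.503, 0.497, 0.372]
ft_force: [-2.6, -1.4, 3.2]
width: -0.0002
```

>>> send_rows:
  moves: [0.2, 0, -0.8, 0, 0, 0, 0.2, 0, -0.8, 0, 0, 0]

```text
time: 9.2
ee_pos: [0.4616, 0.0249, 0.0487]
eef_rot: [0.601, -0.503, 0.497, 0.372]
ft_force: [-1.8, -1.6, 4.1]
width: -0.0001
```

>>> send_rows:
  moves: [0.1, 0, -0.5, 0, 0, 0, 0.1, 0, -0.5, 0, 0, 0]

```text
time: 9.4
ee_pos: [0.4617, 0.0249, 0.0484]
eef_rot: [0.601, -0.503, 0.497, 0.372]
ft_force: [-6.2, 0.4, 13.1]
width: 0.0002
```

The force jumped to 14 N, so the key is on its hard stop. I'll hold it there for a moment and then withdraw along the normal.

>>> send_rows:
  moves: [0, 0, 0, 0, 0, 0, -0.7, 0.1, 3, 0, 0, 0, -2, 0.4, 8, 0, 0, 0, -7, 1.6, 30, 0, 0, 0, -14, 3, 60, 0, 0, 0]

```text
time: 9.9
ee_pos: [0.4469, 0.0281, 0.1085]
eef_rot: [0.601, -0.502, 0.498, 0.373]
ft_force: [-0.0, 0.5, 0.1]
width: 0.0001
```

>>> send_rows:
  moves: [-10, -20, 40, 0, 0, 0, -15, -60, 80, 0, 0, 0, -20, -100, 110, 0, 0, 0, -20, -140, 120, 0, 0, 0, -20, -140, 120, 0, 0, 0]

```text
time: 10.4
ee_pos: [0.4277, -0.1169, 0.2313]
eef_rot: [0.602, -0.503, 0.499, 0.369]
ft_force: [0.3, 0.1, -0.3]
width: -0.0003
```

```bash
python3 - <<'E'
from h import *
for n in("side","top"):
    a,d=robot.grab_frame(n)
    r0,c0=(110,190) if n=="side" else (120,180)
    cv2.imwrite(f"pics/{n}7.png",cv2.resize(a[r0:r0+150,c0:c0+150],None,fx=3.9,fy=3.9,interpolation=cv2.INTER_CUBIC))
    P=cloud(n,d);q=np.stack([(P-mid)@ex,(P-mid)@ey,P[...,2]],-1)
    hsv=cv2.cvtColor(a,cv2.COLOR_BGR2HSV)
    for nm,m in {"blue":(hsv[...,0]>100)&(hsv[...,0]<130)&(hsv[...,1]>110),"red":((hsv[...,0]<6)|(hsv[...,0]>174))&(hsv[...,1]>140)}.items():
        m=m&(d>0)&(abs(q[...,0])<.03)&(abs(q[...,1])<.09)&(q[...,2]<.06)
        if m.any():print(n,nm,m.sum(),(q[m].mean(0)*1000).round(1))
    m=(d>0)&(q[...,2]>.1)&(q[...,2]<.125)&(abs(q[...,1])<.07)&(q[...,0]>.05)&(q[...,0]<.2)
    if m.any():
        A=np.c_[q[m][:,:2],np.ones(m.sum())];print("top plane",np.linalg.lstsq(A,q[m][:,2],rcond=None)[0],m.sum())
s,R=st();print(s['time'],s['ee_pos'],s['ft_force'])
E
```

```text
side blue 74 [  1.1 -58.3  36.8]
side red 54 [ 1.2 56.  36.8]
top plane [-0.00753967  0.01999121  0.11251602] 1739
top blue 103 [ -2.5 -54.4  37.1]
top red 92 [-2.9 59.8 37. ]
top plane [-0.00439269 -0.00044885  0.11295128] 2586
10.5 [ 0.42664526 -0.11283586  0.22887921] [-0.60735573  0.30180126 -0.73891734]
```

View pics/side7.png

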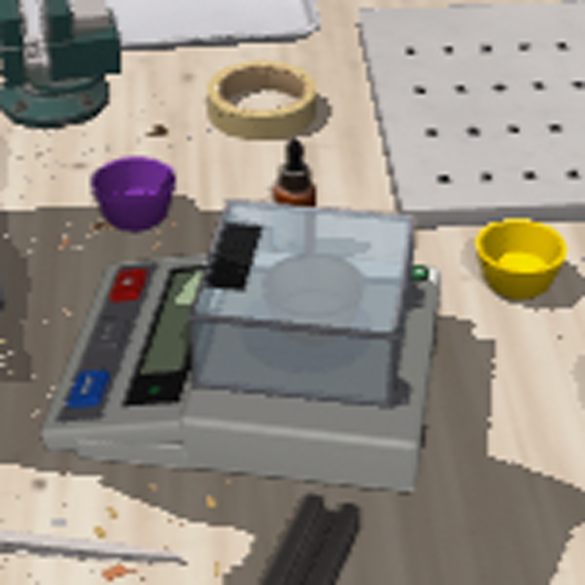

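View pics/top7.png

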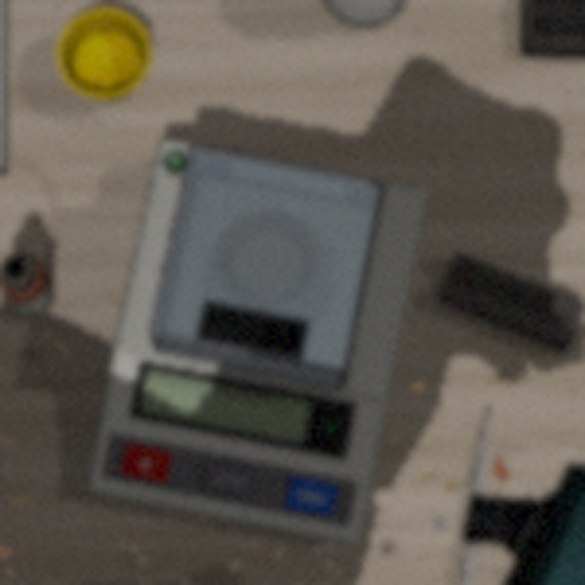

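Both views show the shield flat shut, with the pad at about (205,245) in the top image. The keys are level again, and the bottle, mould, tweezers and balance are in place.

```bash
python3 -c "
from rig import robot
print(robot.sign_off())"
```

```text
the job is handed in; nothing more can be done
None
```

I shut the draught shield and pressed the tare key to its stop, then withdrew the arm and handed the job in at about 10.5 s. No verdict was reported.

- **Shield:** I pushed it down by its finger pad at roughly 0.5 rad/s with 1–2 N. Afterwards its top measured level at z ≈ 0.1125 m, with slopes under 0.01 rad front to back, so it is shut.
- **Force at the end of the shield push:** I pressed slightly too far after the shield met its stop. The reading reached 27.5 N vertically with 10 N sideways, about 29 N in total, just under the 30 N limit. I backed off at once, but a brief peak above the limit between readings can't be ruled out.
- **Tare key:** The force rose along the spring to about 4.5 N, then jumped to about 14 N at the hard stop. After I withdrew, the blue key's top was back at its starting height (36.8 mm, against 37 mm before).
- **Other items:** In the last pictures the balance, bottle, mould and tweezers looked unmoved, and the crucible stood on the pan under the shut shield. I judged these by eye. From the key positions, the balance's own shift was about 1 mm or less. The two cameras disagree by 3–4 mm on where the keys are, and did so from the start, so I put that down to calibration.

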